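Set the photometer's edge wheel and take a reading

ROBOT

A 6-joint arm with a two-finger parallel gripper is mounted at the origin on the work surface. World frame = base frame: x ahead of the robot, y to its left, z up, the work surface at z = 0. Lengths are in m, angles in degrees, forces in N, time in s.
With the tool pointing down it reaches from about 0.25 to 0.725 m from the base axis. Payload 9.7 kg.
Tool frame: the origin (TCP) lies at the very end of the fingers, on their centre line; the grasp point (between the pads) lies 19 mm behind it; z points along the fingers, y is the direction in which the jaws open and shut (so a half turn about z gives the same grasp; the last joint's range is limited). The gripper opens to 85 mm and grips with 20 to 120 N. Pads are 22 mm wide; open, the fingers measure 114 mm over their backs; the gripper's body (76 mm by 85 mm) begins 54 mm behind the grasp point. The pads swing forward as they close: fully open they stand 13 mm farther back than shut.
Start: joints at [77.349, 4.979, 10.078, 95.1, 0, 90], TCP at [0.12, 0.537, 0.201] pointing down, gripper open.
Joint ranges: [-179.16, 179.16], [-48.56, 103.87], [-65.8, 70.77], [-126.05, 130.52], [-82.76, 87.17], [-180, 180]. Speed limits (degrees/s): [127.2, 127.2, 147.25, 180, 180, 180].

INTERFACE

Orientations are given as [roll, pitch, yaw] about the fixed x, y, z axes, in that order (R = Rz(yaw) Ry(pitch) Rx(roll)).
In Python, from workcell import bot gives the robot as it stands. The module is installed in compiled form; this text tells all that it offers.
- The arm moves only by the tool arm_command, never from a script. Its argument "increments" is a list of rows, each a list of 7 numbers: the gripper command: -1 is fully open, 1 is shut, values between are in proportion, then the shift along the tool's x, y, z in cm, then the turn, a rotation vector about the tool's x, y, z in degrees. In form: [[gripper, x, y, z, rx, ry, rz], ...]. A call has 1 to 10 rows; each row shifts and turns the commanded pose from where the row before left it, along the tool's axes as they then stand; what a row does not reach is not made up. A row lasts 1/8 s, in which the tool goes at most 62.5 mm and 10.7 degrees, less where a joint would pass 70% of its speed; a pose out of reach is approached as far as the arm can. A call is refused whole if a number of a shift passes 6.25 or a number of a turn 10.7, either way. A call with a gripper value outside its range is refused whole. The fingers move at their own pace and stop on an object; "grip_force" is the grip in N (left out, the last holds). Time passes only in rows, so rows that do not move let the fingers close. It gives the time, the measured TCP pose, the force and the opening at its end, in the units of the state.
- bot.get_obs(): the state, without advancing time (a new reading comes with each control period).
- bot.camera(name): name is "side" or "top" or "wrist"; returns a dict with "color" (384x512x3 uint8, red, green, blue), "fx", "fy", "cx", "cy" (pixels), "origin" and "attitude" of the camera in the world. Camera axes: x right, y up, looking along -z (the intrinsics and any distortion apply to the point x, -y, -z); pixel columns grow to the right and rows downward; lengths in m; the calibration is good to about 2 mm. A picture is of the moment at which its call begins. There is no depth.
- bot.job_done(): hands the job in, once; it reports no verdict.
The state is a dict: "time": time; "q": joint angles; "qd": joint speeds; "joint_efforts": joint torques, N m; "ee_pos": TCP position; "tcp_rot": TCP orientation; "wrist_force": force on the tool from outside, world axes, zero at the start; "torque": the same for the moment, N m; "opening": finger opening in m.
Only numpy, scipy, OpenCV 4.12 (cv2) and the standard library are available. Lean on these libraries where they do the work, as an engineer would, in place of code of your own. Each camera call takes 0.05 s, during which the arm holds its last target. There are 200 camera calls.

TASK

On the photometer, roll the thumbwheel that stands out of the narrow slot in its top panel, with a light fingertip, until the pointer on the scale lines up with the pointed index tab (not the square one). Then, with the wheel let go, press the round read key fully down but gently, and let it come up. Move the pointer only by the wheel, never press the key while the pointer is off the tab, and leave the small things on and beside the photometer where they are.

Things in the scene. Friction and masses are not known exactly. Their poses are not given: they have to be found in the camera images.
- photometer: Bench photometer, fixed: low box, 180 (x) x 320 (y) x 85 mm high, flat white top panel. Origin: centre of underside. x points from the wheel and key towards the scale, y along slot and scale, z up. Raised on the panel: cuvette compartment (36 mm high, x -30..70, y -153..-103 mm) and display (10 mm high, x 22..68, y 80..150 mm).
- slot_centre (a point): Centre of the wheel's slot (15 mm wide in x, 55 mm long in y) on the panel's surface, at (-35, -45, 85) mm in the photometer's frame, same axes. The black ribbed wheel, 60 mm across, 11 mm thick, stands out of it, crest over this point. It stands out 5.5 to 14.5 mm, each time differently: it turns 3 mm off centre, so its crest rises or falls by up to 3 mm per rad.
- thumbwheel (a joint): Wheel angle (rad), stops at +-3.4; grows as the crest moves to the photometer's +y: about 30 mm of rim per rad. Stays where left. Its axle is sprung: presses down 1 mm per 8 N after the first 2.4 N. Stiff to turn (2.5 N at the rim), so a fingertip slips below 3 to 5 N of pressure; over 16 N harms it. Room for strokes of 14 mm either way along y, then lift and set down again.
- pointer_tip (a point): Free end of the pointer, a dark steel blade 26 mm long (x), 3 mm wide, 6 to 10 mm above the panel (dips as the wheel is pressed); this point is on its centre line at the end towards the tabs, at x 66, z about 93 mm in the photometer's frame. Geared to the wheel: 15 mm per rad, to +y when the crest moves to +y; 51 mm either way from the panel's middle. More than 1 N on it bends it.
- pointed_tab: Steel index tab 8 mm high, 18 mm long, 16 mm wide, fixed at the scale's far edge, its arrow-like end aimed at the pointer. Origin: 1 mm from its apex on its centre line, on the panel; axes as the photometer's. The pointer is lined up when pointer_tip lies at y = 0 of this frame. It may be on either side of the scale's middle.
- square_tab: A second steel index tab of the same size with a square end, on the other side of the scale's middle. It is for another measurement and plays no part.
- read_key (a joint): Travel of the read key (m): 0 up, 0.006 fully down; springs back by itself. Fully down takes 5 N. More than 25 N harms it.
- read_key_top (a point): Centre of the top face of the round white read key, 26 mm across, in a grey collar, at (-35, 95) mm in the photometer's frame, 22 mm above the panel (the collar is 12 mm high, 42 mm across); pressed straight down.
- vial: Small capped glass vial, 22 mm across, 45 mm high, standing near the left edge of the photometer's panel. Origin: centre of its foot. Leave it.
- cuvette: Stoppered square cuvette, 14 x 14 x 49 mm, standing on the panel's right front corner. Origin: centre of its foot. Leave it.
- microplate: Microplate, 86 x 128 x 14 mm, lying on the bench left of the photometer. Origin: centre of its underside. Leave it.
- molecule_model: Ball-and-stick molecule model, about 90 x 60 x 26 mm, on the bench right of the photometer. Origin: under one of the black balls. Leave it.

How it is judged:
By the outcome, as a careful person would: the job done as asked, in the order asked, and still so for the second after the job is handed in, with the robot touching nothing.
It also fails if it takes over 69 s, if anything falls off the work surface, if the arm or the gripper's body presses on something with over 40 N, if the wrist force passes 120 N, or if a joint passes its speed limit or range.

## Working session

There is one attempt and no reset: what is moved stays moved. The work goes in short steps, Python scripts to look and compute and a tool call to move; the robot and the scene stay as the last step left them, time stands still between calls to the robot, and variables do not carry over. Pictures are saved under pics/ and viewed, about 8 in all and at most 12, crops included, and the job is handed in when it is done.

Besides the shell and the picture viewer there is one more tool, called after ">>>" as name([rows], argument=value, ...), one row to a line, values as JSON. arm_command: Moves the arm, as the interface text tells. Its arguments: {"type":"object","properties":{"increments":{"type":"array"},"grip_force":{"type":"number"}},"required":["increments"]}

```bash
mkdir -p pics; cat > h.py <<'E'
import numpy as np, cv2
from workcell import bot
def snap(n,f):
    c=bot.camera(n); cv2.imwrite(f'pics/{f}.png',c['color'][:,:,::-1]); np.save(f'pics/{f}.npy',c,allow_pickle=True); return c
def load(f): return np.load(f'pics/{f}.npy',allow_pickle=True).item()
def ray(c,u,v):
    d=np.array([(u-c['cx'])/c['fx'],-(v-c['cy'])/c['fy'],-1.]); return np.array(c['origin']),R(c)@d
def R(c):
    a=np.array(c['attitude'],float)
    if a.shape==(3,3): return a
    from scipy.spatial.transform import Rotation as Q
    return Q.from_euler('xyz',a,degrees=True).as_matrix() if a.size==3 else Q.from_quat(a).as_matrix()
def onz(c,u,v,z):
    o,d=ray(c,u,v); return o+d*(z-o[2])/d[2]
def proj(c,p):
    q=R(c).T@(np.array(p)-c['origin']); return c['cx']-c['fx']*q[0]/q[2], c['cy']+c['fy']*q[1]/q[2]
E
python3 - <<'E'
from h import *
o=bot.get_obs(); print(o)
ims=[]
for n in('top','side','wrist'):
    c=snap(n,n+'0'); print({k:v for k,v in c.items() if k!='color'}); ims.append(c['color'])
ims.append(ims[0]*0)
m=np.vstack([np.hstack(ims[:2]),np.hstack(ims[2:])])[:,:,::-1]
cv2.imwrite('pics/all0.png',cv2.resize(m,(800,600),interpolation=cv2.INTER_AREA))
E
```

```text
{'time': 0.0, 'q': array([7.73510272e+01, 5.01023011e+00, 1.00342670e+01, 9.50989152e+01,
       1.06613510e-03, 9.00008668e+01]), 'qd': array([-0.02696089, -0.03779206, -0.11612172, -0.136145  , -0.01865935,
        0.02936493]), 'joint_efforts': array([-5.16276668e-04, -5.20393324e+01,  4.64797032e+01,  1.64178171e-02,
       -1.26597979e-04, -5.59963979e-06]), 'ee_pos': array([0.12037346, 0.53639282, 0.20028976]), 'tcp_rot': array([-1.79925122e+02, -1.06500145e-03,  1.67350159e+02]), 'wrist_force': array([-0.85962985, -0.959264  , -0.85891682]), 'torque': array([ 0.0039697 , -0.02347594,  0.00789119]), 'opening': 0.08532575881166714}
{'fx': 369.67642349294266, 'fy': 369.67642349294266, 'cx': 259.786001484377, 'cy': 189.58474093371643, 'origin': array([0.40053273, 0.03543282, 0.93391883]), 'attitude': array([  9.79280565,  -1.0932709 , -88.70408354])}
{'fx': 441.66737524355904, 'fy': 441.66737524355904, 'cx': 259.3173922567805, 'cy': 186.76379738709701, 'origin': array([ 0.12028803, -0.59235314,  0.52715086]), 'attitude': array([ 61.97253515,   0.81573342, -35.40370933])}
{'fx': 318.26482705778335, 'fy': 318.26482705778335, 'cx': 251.59412503387617, 'cy': 195.51845151598866, 'origin': array([0.05143832, 0.55197002, 0.37257249]), 'attitude': array([-1.62548477e+01, -1.18649576e-02,  7.73619148e+01])}
```

View pics/all0.png

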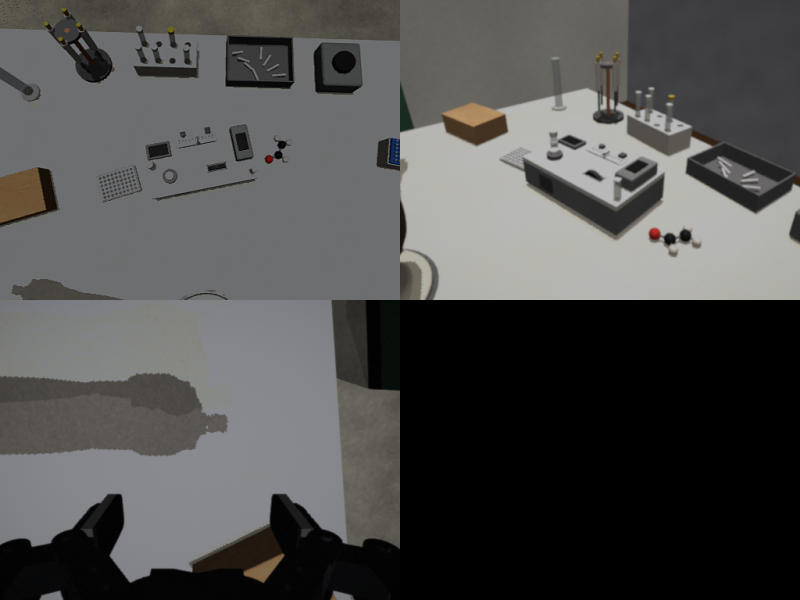

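```bash
python3 - <<'E'
from h import *
c=load('top0')['color']
k=c[140:260,180:340,::-1]
cv2.imwrite('pics/top0c.png',cv2.resize(k,None,fx=5,fy=5,interpolation=cv2.INTER_CUBIC))
E
```

```text
(no output)
```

View pics/top0c.png

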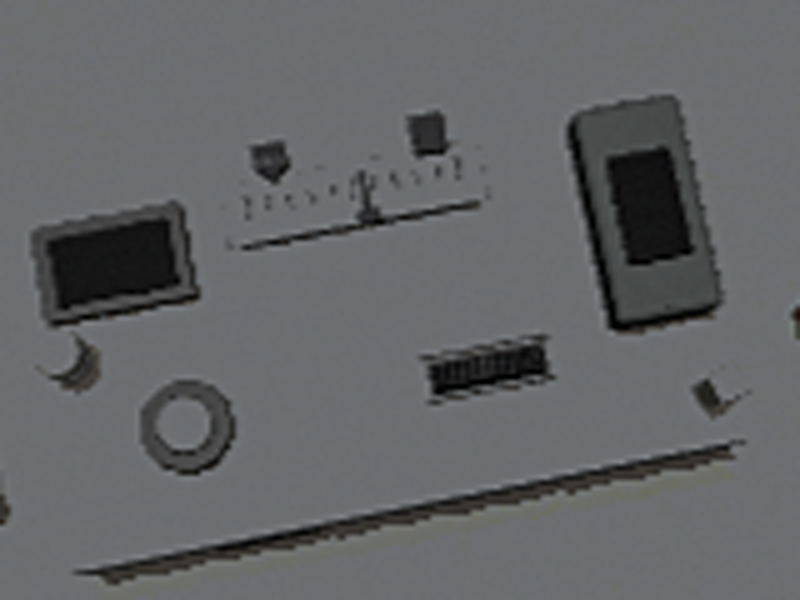

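```bash
python3 - <<'E'
from h import *
c=load('top0')
f=lambda x,y,z:onz(c,180+x/5,140+y/5,z)
k=f(187,425,.097); w=f(488,367,.085); p=f(364,178,.093); t=f(275,178,.093)
a=k-w; yaw=np.degrees(np.arctan2(-a[0],a[1])); ex=np.array([np.cos(np.radians(yaw)),np.sin(np.radians(yaw)),0]); ey=np.array([-ex[1],ex[0],0])
print(k,w,p,t,np.linalg.norm(a[:2]),yaw)
O=(k+w)/2+ex*.035-ey*.025;print(O, [( (q-O)@ex,(q-O)@ey) for q in(k,w,p,t)])
E
```

```text
[0.46181876 0.11648781 0.097     ] [ 0.49273113 -0.0198055   0.085     ] [0.5785677  0.03964493 0.093     ] [0.57746665 0.08093561 0.093     ] 0.13975493251631227 12.778926362207885
[0.51693777 0.03170203 0.091     ] [(np.float64(-0.035000000000000045), np.float64(0.09487746625815616)), (np.float64(-0.035000000000000045), np.float64(-0.044877466258156105)), (np.float64(0.061860287442798846), np.float64(-0.0058857502968826065)), (np.float64(0.06991959177700649), np.float64(0.034625729034116974))]
```

>>> arm_command([
  [1,-1,-1,-2,0,0,10],
  [1,-1,-1,-2,0,0,0],
  [1,-4,-3.8,0,0,0,0],
  [1,-4,-3.8,0,0,0,0],
  [1,-4,-3.8,0,0,0,0],
  [1,-4,-3.8,0,0,0,0],
  [1,-4,-3.8,0,0,0,0],
  [1,-4,-3.8,0,0,0,0],
  [1,-4,-3.8,0,0,0,0],
  [1,-4,-3.8,0,0,0,0],
], grip_force=30)

```text
time: 1.4
ee_pos: [0.3119, 0.1062, 0.241]
tcp_rot: [180.0, 0.0, 157.4]
wrist_force: [0.4, 1.1, -0.2]
opening: -0.0002
```

```bash
python3 - <<'E'
from h import *
o=bot.get_obs(); print(o['q'],o['ee_pos'],o['tcp_rot'],o['opening'],o['time'])
E
```

```text
[ 1.87969473e+01 -2.34561354e+01 -1.00707520e+01  1.03343000e+02
 -1.26831214e-03  4.14234181e+01] [0.31190056 0.1061537  0.2410066 ] [1.79972910e+02 3.26197404e-02 1.57373521e+02] -0.0002437738512320198 1.4
```

>>> arm_command([
  [1,0,0,0,0,0,10.3],
  [1,0,0,0,0,0,10.3],
  [1,0,0,0,0,0,10.3],
  [1,0,0,0,0,0,10.3],
  [1,0,0,0,0,0,10.3],
  [1,0,0,0,0,0,10.3],
  [1,0,0,0,0,0,10.3],
  [1,0,0,0,0,0,10.3],
  [1,0,0,0,0,0,10.3],
  [1,0,0,0,0,0,10.3],
])

```text
time: 2.65
ee_pos: [0.3115, 0.1078, 0.2409]
tcp_rot: [-180.0, 0.0, 54.0]
wrist_force: [0.0, -0.4, 0.7]
opening: 0.0001
```

>>> arm_command([
  [1,0,0,0,0,0,10.4],
  [1,0,0,0,0,0,10.4],
  [1,0,0,0,0,0,10.4],
  [1,0,0,0,0,0,10.4],
  [1,3.7,4.1,1,0,0,0],
  [1,3.7,4.1,1,0,0,0],
  [1,3.7,4.1,1,0,0,0],
  [1,3.7,4.1,1,0,0,0],
  [1,0,0,0,0,0,0],
  [1,0,0,0,0,0,0],
])

```text
time: 3.9
ee_pos: [0.5, -0.0376, 0.1978]
tcp_rot: [-178.9, 0.1, 14.0]
wrist_force: [0.0, -0.3, 0.0]
opening: -0.0002
```

```bash
python3 - <<'E'
from h import *
o=bot.get_obs(); print(o['q'],o['ee_pos'],o['tcp_rot'],o['wrist_force'],o['time'])
c=snap('wrist','w1'); print(c['origin'],c['attitude'])
cv2.imwrite('pics/w1b.png',cv2.resize(c['color'][:,:,::-1],(800,600),interpolation=cv2.INTER_CUBIC))
E
```

```text
[ -4.91611105  -1.29867067   3.27077848  94.98712625   0.98749782
 161.07377814] [ 0.50002489 -0.03755488  0.19776784] [-1.78930425e+02  7.48218368e-02  1.40072097e+01] [ 0.02392851 -0.29887722  0.02473497] 3.9
[ 0.57058929 -0.02362527  0.36987101] [-16.3292061    1.15038929 -75.98037512]
```

View pics/w1b.png

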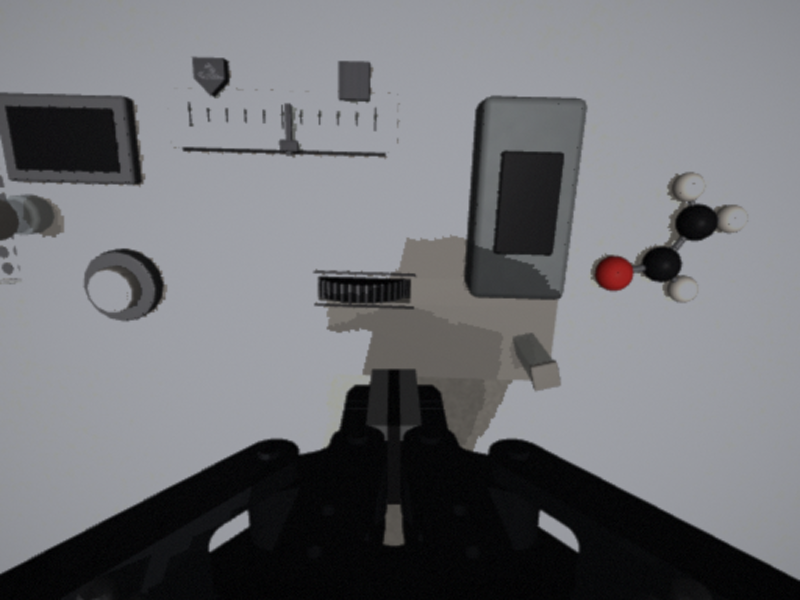

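```bash
cat >> h.py <<'E'
from scipy.spatial.transform import Rotation as Q
def delta(target,yaw):
    o=bot.get_obs(); Rm=Q.from_euler('xyz',o['tcp_rot'],degrees=True)
    d=Rm.inv().apply(np.array(target)-o['ee_pos'])*100
    r=(Rm.inv()*Q.from_euler('xyz',[180,0,yaw],degrees=True)).as_rotvec(degrees=True)
    print('F',o['wrist_force'].round(2),'pos',o['ee_pos'].round(4),'rot',o['tcp_rot'].round(2),'t',o['time'],'shift cm',d.round(2),'turn',r.round(2))
E
python3 - <<'E'
from h import *
c=load('w1'); s=1.5625
f=lambda x,y,z:onz(c,x/s,y/s,z)
k=f(110,292,.107); w=f(364,289,.085); p=f(288.5,104,.093); t=f(212,95,.093)
k2=f(122,285,.097)
d1,d2=f(475,280,.12),f(475,120,.12)
a=k-w; yaw=np.degrees(np.arctan2(-a[0],a[1]))
print(k,k2,w,p,t,np.linalg.norm(a[:2]),yaw)
ex=np.array([np.cos(np.radians(yaw)),np.sin(np.radians(yaw)),0]); ey=np.array([-ex[1],ex[0],0])
O=w+ex*.035+ey*.045
print(O,[((q-O)@ex,(q-O)@ey) for q in(k,w,p,t)])
a,b=f(183,150,.093),f(386,155,.093);print('scale yaw',np.degrees(np.arctan2((b-a)[0],-(b-a)[1])))
delta([w[0],w[1],.11],yaw)
E
```

```text
[0.4632847 0.1164625 0.107    ] [0.46509842 0.11541839 0.097     ] [ 0.4938127  -0.01912981  0.085     ] [0.58309964 0.04139195 0.093     ] [0.57779462 0.08095491 0.093     ] 0.1389864469727904 12.688318898408397
[0.51807385 0.03245892 0.085     ] [(np.float64(-0.03499999999999998), np.float64(0.09398644697279038)), (np.float64(-0.03499999999999998), np.float64(-0.045000000000000005)), (np.float64(0.06539993845730381), np.float64(-0.005567861433134426)), (np.float64(0.06891436536230476), np.float64(0.03419418156708243))]
scale yaw 12.659407974625282
F [ 0.57  0.09 -0.59] pos [ 0.4999 -0.0372  0.1984] rot [-1.7895e+02  1.0000e-02  1.4040e+01] t 3.95 shift cm [-0.15 -1.74  8.87] turn [-1.05  0.02  1.36]
```

>>> arm_command([
  [1,-0.15,-0.44,1,-1.05,0,1.36],
  [1,0,0,3,0,0,0],
  [1,0,0,3,0,0,0],
  [1,0,0,1.8,0,0,0],
  [1,0,0,0,0,0,0],
  [1,0,0,0,0,0,0],
])

```text
time: 4.7
ee_pos: [0.4983, -0.0334, 0.1115]
tcp_rot: [180.0, -0.1, 12.7]
wrist_force: [-0.5, 1.0, 0.5]
opening: 0.0
```

```bash
python3 - <<'E'
from h import *
delta([.4938,-.0191,.1],12.7)
E
```

```text
F [-0.47  1.03  0.51] pos [ 0.4983 -0.0334  0.1115] rot [ 1.7996e+02 -8.0000e-02  1.2690e+01] t 4.7 shift cm [-0.13 -1.5   1.15] turn [ 0.04 -0.08 -0.01]
```

>>> arm_command([
  [1,-0.13,-0.2,0.4,0,0,0],
  [1,0,0,0.4,0,0,0],
  [1,0,0,0,0,0,0],
])

```text
time: 5.08
ee_pos: [0.496, -0.0319, 0.1018]
tcp_rot: [180.0, 0.1, 12.7]
wrist_force: [-0.2, 0.3, -0.7]
opening: 0.0003
```

>>> arm_command([
  [1,0,0,0.1,0,0,0],
  [1,0,0,0,0,0,0],
])

```text
time: 5.32
ee_pos: [0.4962, -0.0319, 0.1011]
tcp_rot: [180.0, 0.0, 12.7]
wrist_force: [-0.2, 0.1, -0.6]
opening: 0.0
```

>>> arm_command([
  [1,0,0,0.1,0,0,0],
  [1,0,0,0,0,0,0],
])

```text
time: 5.58
ee_pos: [0.4962, -0.0319, 0.1]
tcp_rot: [180.0, 0.0, 12.7]
wrist_force: [0.1, -0.1, -0.9]
opening: 0.0002
```

```bash
python3 - <<'E'
from h import *
c=snap('side','s1'); print(proj(c,[.4938,-.0191,.1]))
u,v=map(int,proj(c,[.4938,-.0191,.1]))
cv2.imwrite('pics/s1b.png',cv2.resize(c['color'][v-60:v+40,u-65:u+65,::-1],None,fx=6,fy=6,interpolation=cv2.INTER_CUBIC)[:600])
E
```

```text
(np.float64(247.47054954068724), np.float64(217.58243452586197))
```

View pics/s1b.png

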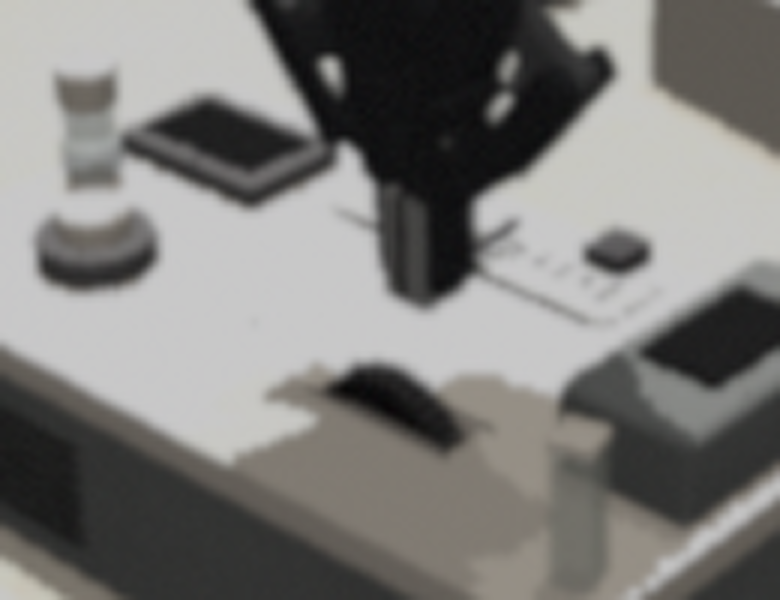

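```bash
python3 - <<'E'
from h import *
c=load('w1'); print(np.array(proj(c,[.5,-.03755,.1978]))*1.5625)
p=np.array([.5,-.03755,.1978]); print(np.array(proj(c,p+[0,0,.02]))*1.5625)
c=load('s1')
for z in(.1,.11,.12,.13): u,v=proj(c,[.4962,-.0319,z]); print(z,(u-182)*6,(v-157)*6)
delta([.4938,-.0191,.1],12.7)
print(bot.get_obs()['opening'])
E
```

```text
[392.75296351 360.68573073]
[391.50948553 383.88206544]
0.1 423.28998876271544 379.11149518777495
0.11 422.5723307847913 350.75429836829363
0.12 421.8461027793541 322.05846954804196
0.13 421.111150313782 293.01790654966817
F [-0.21  0.44 -0.26] pos [ 0.4962 -0.0319  0.1   ] rot [1.7999e+02 3.0000e-02 1.2670e+01] t 5.625 shift cm [ 0.05 -1.3   0.  ] turn [ 0.01  0.03 -0.03]
0.00036489103131700975
```

>>> arm_command([
  [1,0.05,0,0.6,0,0,0],
  [1,0,0,0.6,0,0,0],
  [1,0,0,0.6,0,0,0],
  [1,0,0,0,0,0,0],
])

```text
time: 6.12
ee_pos: [0.4963, -0.0318, 0.0813]
tcp_rot: [-180.0, 0.1, 12.7]
wrist_force: [-1.0, -0.1, -0.4]
opening: 0.0003
```

```bash
python3 - <<'E'
from h import *
delta([.4938,-.0191,.1],12.7)
c=snap('side','s2')
d=snap('wrist','w2')
u,v=247,217
a=cv2.resize(c['color'][v-30:v+20,u-30:u+35,::-1],(650,500),interpolation=cv2.INTER_CUBIC)
cv2.imwrite('pics/s2b.png',a)
E
```

```text
F [-1.04 -0.09 -0.4 ] pos [ 0.4963 -0.0318  0.0813] rot [-1.800e+02  8.000e-02  1.267e+01] t 6.125 shift cm [ 0.03 -1.29 -1.86] turn [-0.    0.08 -0.03]
```

View pics/s2b.png

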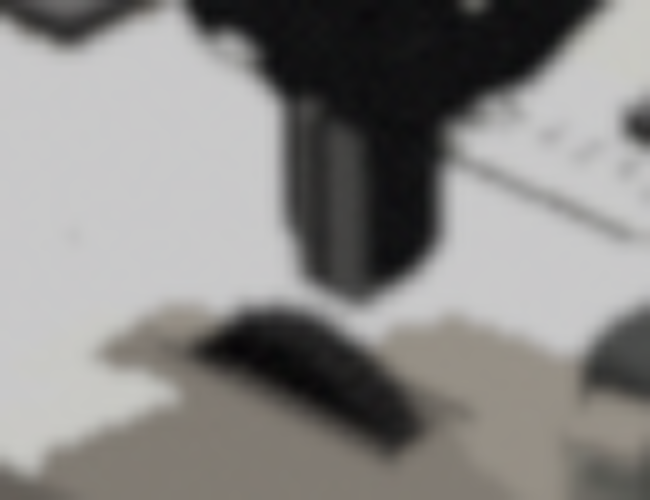

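```bash
python3 - <<'E'
from h import *
c=load('s2'); y=np.radians(12.7); ex=np.array([np.cos(y),np.sin(y),0]); ey=np.array([-ex[1],ex[0],0])
T=np.array([.4963,-.0318,0])
for z in(.1,.105,.11,.115,.12):
  p=onz(c,253,216.8,z)-T; print(z,p@ex,p@ey)
w=np.array([.4938,-.0191,0])
for (a,b) in((27,30.5),(22,31.5)): # wheel top outline
  for z in(.09,.095,.1,.105):
    p=onz(c,217+a,187+b,z)-w; print(z,p@ex,p@ey)
E
```

```text
0.1 0.008889081099884434 0.007107266078615872
0.105 0.003048788213881277 0.0015906974420294854
0.11 -0.002791504672121802 -0.003925871194556804
0.115 -0.00863179755812496 -0.009442439831143188
0.12 -0.014472090444128147 -0.014959008467729452
0.09 0.007476059573722077 0.016287717109089116
0.095 0.0017814875129489108 0.010644347647568693
0.1 -0.003913084547824225 0.005000978186048145
0.105 -0.009607656608597312 -0.0006423912754721858
0.09 -0.0011111344885809072 0.020935593183707215
0.095 -0.006707488807893615 0.015239062714373839
0.1 -0.012303843127206298 0.00954253224504057
0.105 -0.017900197446519082 0.003846001775707097
```

```bash
python3 - <<'E'
from h import *
y=np.radians(12.7); ex=np.array([np.cos(y),np.sin(y),0]); ey=np.array([-ex[1],ex[0],0]); w=np.array([.4938,-.0191,0])
c=load('w1');s=1.5625
for n,u,v,z in(('cuv top',545,377,.134),('cuv foot',525,345,.085),('vial top?',5,215,.13),('cabinet corner',480,290,.121)):
  p=onz(c,u/s,v/s,z)-w; print(n,(p@ex*1000).round(),(p@ey*1000).round())
c=load('w2'); cv2.imwrite('pics/w2b.png',cv2.resize(c['color'][:,:,::-1],(800,600),interpolation=cv2.INTER_CUBIC))
E
```

```text
cuv top -31.0 -97.0
cuv foot -32.0 -98.0
vial top? 44.0 171.0
cabinet corner 11.0 -63.0
```

View pics/w2b.png

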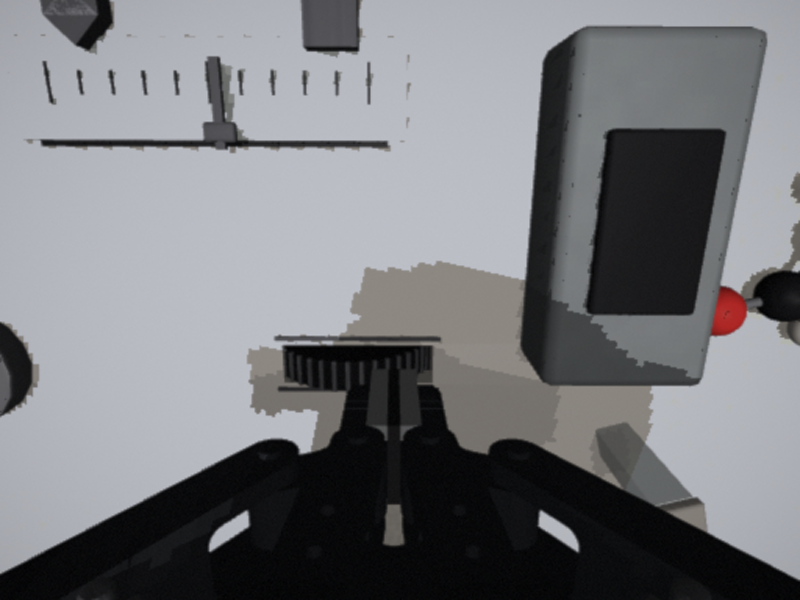

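>>> arm_command([
  [1,0,0,0.5,0,0,0],
  [1,0,0,0.5,0,0,0],
  [1,0,0,0.1,0,0,0],
  [1,0,0,0,0,0,0],
])

```text
time: 6.72
ee_pos: [0.4966, -0.0318, 0.071]
tcp_rot: [180.0, 0.0, 12.7]
wrist_force: [-1.1, -0.4, 0.3]
opening: -0.0001
```

>>> arm_command([
  [1,0,0,0.1,0,0,0],
  [1,0,0,0,0,0,0],
])

```text
time: 6.98
ee_pos: [0.4967, -0.0318, 0.0701]
tcp_rot: [180.0, 0.0, 12.7]
wrist_force: [0.5, -0.7, -0.5]
opening: -0.0003
```

>>> arm_command([
  [1,0,0,0.1,0,0,0],
  [1,0,0,0.1,0,0,0],
  [1,0,0,0,0,0,0],
])

```text
time: 7.35
ee_pos: [0.4966, -0.0318, 0.068]
tcp_rot: [180.0, 0.0, 12.7]
wrist_force: [0.5, -0.2, 0.4]
opening: -0.0
```

>>> arm_command([
  [1,0,0,0.1,0,0,0],
  [1,0,0,0,0,0,0],
])

```text
time: 7.6
ee_pos: [0.4966, -0.0318, 0.067]
tcp_rot: [180.0, 0.0, 12.7]
wrist_force: [-0.3, -0.1, 0.4]
opening: -0.0
```

>>> arm_command([
  [1,0,0,0.1,0,0,0],
  [1,0,0,0,0,0,0],
])

```text
time: 7.85
ee_pos: [0.4966, -0.0318, 0.066]
tcp_rot: [180.0, 0.0, 12.7]
wrist_force: [-1.0, -0.0, 0.3]
opening: -0.0002
```

>>> arm_command([
  [1,0,0,0.05,0,0,0],
  [1,0,0,0,0,0,0],
])

```text
time: 8.1
ee_pos: [0.4967, -0.0318, 0.0655]
tcp_rot: [180.0, 0.0, 12.7]
wrist_force: [-0.5, 0.5, -0.4]
opening: 0.0002
```

>>> arm_command([
  [1,0,0,0.1,0,0,0],
  [1,0,0,0,0,0,0],
])

```text
time: 8.35
ee_pos: [0.4967, -0.0318, 0.0646]
tcp_rot: [180.0, 0.0, 12.7]
wrist_force: [-0.4, 0.1, 0.6]
opening: 0.0001
```

>>> arm_command([
  [1,0,0,0.05,0,0,0],
  [1,0,0,0,0,0,0],
])

```text
time: 8.6
ee_pos: [0.4968, -0.0318, 0.0643]
tcp_rot: [180.0, 0.0, 12.7]
wrist_force: [0.1, 0.4, 2.5]
opening: -0.0002
```

```bash
python3 - <<'E'
from h import *
delta([.4938,-.0191,.1],12.7)
c=snap('side','s3')
u,v=247,217
a=cv2.resize(c['color'][v-30:v+20,u-30:u+35,::-1],(650,500),interpolation=cv2.INTER_CUBIC)
cv2.imwrite('pics/s3b.png',a)
E
```

```text
F [0.14 0.38 2.47] pos [ 0.4968 -0.0318  0.0643] rot [179.98   0.    12.67] t 8.6 shift cm [-0.01 -1.31 -3.57] turn [ 0.02  0.   -0.03]
```

View pics/s3b.png

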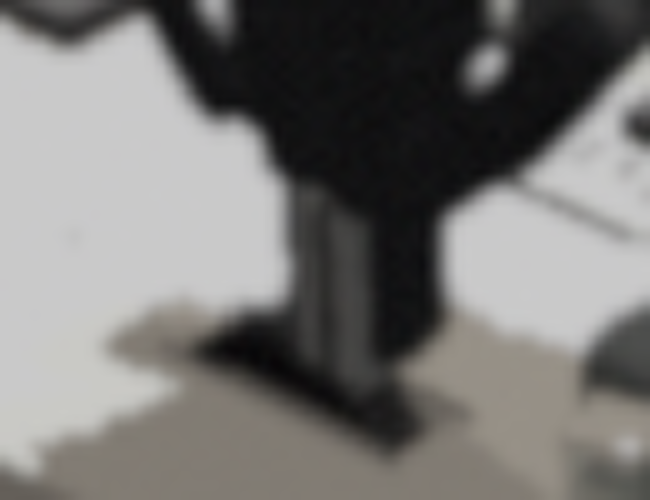

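>>> arm_command([
  [1,0,0,0.06,0,0,0],
  [1,0,0,0,0,0,0],
])

```text
time: 8.9
ee_pos: [0.4969, -0.0318, 0.0638]
tcp_rot: [180.0, -0.0, 12.7]
wrist_force: [-0.7, -0.4, 4.8]
opening: 0.0
```

>>> arm_command([
  [1,0,0,0.04,0,0,0],
  [1,0,-0.15,0,0,0,0],
  [1,0,-0.15,0,0,0,0],
  [1,0,0,0,0,0,0],
])

```text
time: 9.4
ee_pos: [0.4965, -0.0295, 0.0638]
tcp_rot: [179.9, -0.0, 12.6]
wrist_force: [0.3, -4.0, 7.6]
opening: -0.0001
```

```bash
cat >> h.py <<'E'
ex=np.array([np.cos(np.radians(12.7)),np.sin(np.radians(12.7)),0]); ey=np.array([-ex[1],ex[0],0]); W=np.array([.4938,-.0191,0])
def ptr(f,save=False):
    """pointer & tab y (mm from wheel y) in wrist view, by rectifying the scale strip at z=.093 to 4 px/mm"""
    c=snap('wrist',f)
    # grid x 70..120 mm (rows, far at top), y +90..-15 (cols) relative to slot centre
    X,Y=np.meshgrid(np.arange(120,65,-.25),np.arange(90,-25,-.25),indexing='ij')
    P=W+X[...,None]/1000*ex+Y[...,None]/1000*ey; P[...,2]=.093
    q=(P-c['origin'])@R(c)
    u=(c['cx']-c['fx']*q[...,0]/q[...,2]).astype('f4'); v=(c['cy']+c['fy']*q[...,1]/q[...,2]).astype('f4')
    g=cv2.remap(c['color'],u,v,cv2.INTER_CUBIC,borderValue=(255,255,255))
    cv2.imwrite(f'pics/{f}r.png',cv2.resize(g[:,:,::-1],None,fx=1.7,fy=1.7))
    return g
E
python3 - <<'E'
from h import *
delta([.4938,-.0191,.1],12.7)
g=ptr('w3')
E
```

```text
F [ 0.3  -4.03  7.58] pos [ 0.4965 -0.0295  0.0638] rot [ 1.7989e+02 -3.0000e-02  1.2650e+01] t 9.4 shift cm [-0.03 -1.07 -3.62] turn [ 0.11 -0.03 -0.05]
```

View pics/w3r.png

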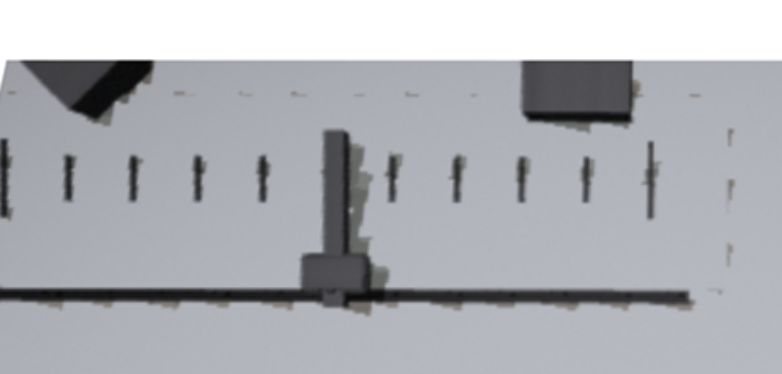

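>>> arm_command([
  [1,0,-0.15,0,0,0,0],
  [1,0,-0.15,0,0,0,0],
  [1,0,0,0,0,0,0],
])

```text
time: 9.82
ee_pos: [0.4958, -0.0265, 0.064]
tcp_rot: [179.9, -0.0, 12.7]
wrist_force: [-0.8, -1.7, 9.6]
opening: -0.0001
```

>>> arm_command([
  [1,0,-0.15,-0.02,0,0,0],
  [1,0,-0.15,-0.02,0,0,0],
  [1,0,-0.15,-0.01,0,0,0],
  [1,0,0,0,0,0,0],
])

```text
time: 10.32
ee_pos: [0.4947, -0.0219, 0.0643]
tcp_rot: [179.9, -0.0, 12.7]
wrist_force: [-1.3, -0.9, 6.8]
opening: -0.0001
```

>>> arm_command([
  [1,0,-0.15,0,0,0,0],
  [1,0,-0.15,-0.01,0,0,0],
  [1,0,-0.15,0,0,0,0],
  [1,0,0,0,0,0,0],
])

```text
time: 10.82
ee_pos: [0.4937, -0.0174, 0.0641]
tcp_rot: [179.9, -0.0, 12.7]
wrist_force: [-1.0, -1.6, 6.1]
opening: -0.0
```

```bash
cat >> h.py <<'E'
def tip(f):
    g=ptr(f); k=g[79:88].mean((0,2)); b=np.median(k); m=np.where(k<b-35)[0]
    m=m[(90-m*.25>20)]
    print('dark cols y',np.round([90-m.min()*.25,90-m.max()*.25],2),'n',len(m), 'prof',[int(x) for x in k[m.min()-3:m.max()+4]])
E
python3 - <<'E'
from h import *
delta([.4938,-.0191,.1],12.7)
tip('w4')
E
```

```text
F [-1.03 -1.57  6.11] pos [ 0.4937 -0.0174  0.0641] rot [ 1.7994e+02 -2.0000e-02  1.2670e+01] t 10.825 shift cm [-0.02  0.17 -3.58] turn [ 0.06 -0.02 -0.03]
dark cols y [90.   42.25] n 23 prof []
```

```bash
sed -i 's/m=m\[(90-m\*.25>20)\]/m=m[(90-m*.25>20)\&(m>20)]/' h.py
python3 - <<'E'
from h import *
tip('w4')
E
```

```text
dark cols y [49.   42.25] n 20 prof [167, 164, 153, 122, 91, 75, 71, 71, 71, 71, 72, 72, 72, 72, 66, 44, 33, 48, 97, 144, 156, 161, 164, 165, 166, 164, 150, 128, 105, 97, 111, 139, 164, 167]
```

>>> arm_command([
  [1,0,-0.15,0,0,0,0],
  [1,0,-0.15,0.01,0,0,0],
  [1,0,-0.15,0,0,0,0],
  [1,0,0,0,0,0,0],
])

```text
time: 11.42
ee_pos: [0.4926, -0.0128, 0.0637]
tcp_rot: [180.0, -0.0, 12.7]
wrist_force: [0.0, -1.5, 4.6]
opening: -0.0
```

>>> arm_command([
  [1,0,-0.05,0.04,0,0,0],
  [1,0,-0.15,0.02,0,0,0],
  [1,0,-0.15,0.02,0,0,0],
  [1,0,0,0,0,0,0],
])

```text
time: 11.92
ee_pos: [0.4918, -0.0093, 0.0631]
tcp_rot: [180.0, -0.0, 12.7]
wrist_force: [-0.0, -1.4, 5.9]
opening: 0.0002
```

>>> arm_command([
  [1,0,-0.15,0.025,0,0,0],
  [1,0,-0.15,0.025,0,0,0],
  [1,0,-0.1,0.02,0,0,0],
  [1,0,0,0,0,0,0],
])

```text
time: 12.42
ee_pos: [0.4909, -0.0053, 0.0623]
tcp_rot: [180.0, -0.0, 12.7]
wrist_force: [-0.4, -0.5, 5.4]
opening: 0.0001
```

```bash
python3 - <<'E'
from h import *
delta([.4938,-.0191,.1],12.7)
tip('w4')
E
```

```text
F [-0.37 -0.51  5.39] pos [ 0.4909 -0.0053  0.0623] rot [180.    -0.    12.69] t 12.425 shift cm [-0.02  1.41 -3.77] turn [ 0.   -0.   -0.01]
dark cols y [55.5  42.75] n 20 prof [159, 158, 150, 118, 85, 72, 67, 68, 68, 68, 69, 69, 69, 69, 58, 43, 38, 67, 121, 154, 157, 157, 147, 134, 129, 129, 133, 135, 140, 147, 154, 157, 159, 159, 159, 159, 159, 159, 159, 159, 159, 159, 159, 159, 159, 159, 159, 159, 160, 155, 144, 120, 100, 97, 118, 147, 160, 159]
```

>>> arm_command([
  [1,0,0,-0.6,0,0,0],
  [1,0,1.4,0,0,0,0],
  [1,0,1.35,0,0,0,0],
  [1,0,0,0.4,0,0,0],
  [1,0,0,0.15,0,0,0],
  [1,0,0,0,0,0,0],
])

```text
time: 13.22
ee_pos: [0.4965, -0.0322, 0.0623]
tcp_rot: [-180.0, 0.1, 12.7]
wrist_force: [0.8, 0.3, 0.4]
opening: 0.0
```

>>> arm_command([
  [1,0,0,0.07,0,0,0],
  [1,0,0,0,0,0,0],
])

```text
time: 13.48
ee_pos: [0.4968, -0.0321, 0.062]
tcp_rot: [180.0, 0.0, 12.7]
wrist_force: [-0.7, -0.1, 0.5]
opening: -0.0001
```

>>> arm_command([
  [1,0,0,0.06,0,0,0],
  [1,0,0,0,0,0,0],
])

```text
time: 13.72
ee_pos: [0.4969, -0.0321, 0.0615]
tcp_rot: [180.0, 0.0, 12.7]
wrist_force: [-0.6, 1.1, 3.5]
opening: -0.0002
```

>>> arm_command([
  [1,0,0,0.06,0,0,0],
  [1,0,-0.15,0,0,0,0],
  [1,0,-0.15,0,0,0,0],
  [1,0,-0.15,0,0,0,0],
  [1,0,0,0,0,0,0],
])

```text
time: 14.35
ee_pos: [0.4962, -0.0287, 0.0615]
tcp_rot: [179.9, -0.0, 12.6]
wrist_force: [-1.6, -3.6, 8.3]
opening: 0.0001
```

>>> arm_command([
  [1,0,-0.15,0,0,0,0],
  [1,0,-0.15,0,0,0,0],
  [1,0,-0.15,0.01,0,0,0],
  [1,0,0,0,0,0,0],
])

```text
time: 14.85
ee_pos: [0.4953, -0.0241, 0.0616]
tcp_rot: [179.9, -0.0, 12.6]
wrist_force: [-3.0, -2.6, 10.8]
opening: 0.0002
```

>>> arm_command([
  [1,0,-0.15,0,0,0,0],
  [1,0,-0.15,0,0,0,0],
  [1,0,-0.15,0.01,0,0,0],
  [1,0,0,0,0,0,0],
])

```text
time: 15.35
ee_pos: [0.4942, -0.0196, 0.0615]
tcp_rot: [179.9, -0.0, 12.7]
wrist_force: [-2.0, -2.1, 9.7]
opening: -0.0002
```

>>> arm_command([
  [1,0,-0.15,0,0,0,0],
  [1,0,-0.15,0.01,0,0,0],
  [1,0,-0.15,0.02,0,0,0],
  [1,0,0,0,0,0,0],
])

```text
time: 15.85
ee_pos: [0.4933, -0.0152, 0.0612]
tcp_rot: [179.9, -0.1, 12.7]
wrist_force: [-1.8, -2.8, 8.9]
opening: 0.0001
```

>>> arm_command([
  [1,0,-0.15,0.01,0,0,0],
  [1,0,-0.15,0.015,0,0,0],
  [1,0,-0.15,0.015,0,0,0],
  [1,0,-0.15,0.02,0,0,0],
  [1,0,0,0,0,0,0],
])

```text
time: 16.48
ee_pos: [0.492, -0.0092, 0.0606]
tcp_rot: [179.9, -0.1, 12.7]
wrist_force: [-2.6, -0.9, 9.7]
opening: 0.0001
```

>>> arm_command([
  [1,0,-0.15,0.01,0,0,0],
  [1,0,-0.15,0.015,0,0,0],
  [1,0,-0.1,0.015,0,0,0],
  [1,0,0,0,0,0,0],
])

```text
time: 16.98
ee_pos: [0.491, -0.0052, 0.06]
tcp_rot: [179.9, -0.0, 12.7]
wrist_force: [-1.4, -0.2, 8.4]
opening: -0.0001
```

```bash
python3 - <<'E'
from h import *
delta([.4938,-.0191,.1],12.7)
tip('w5')
E
```

```text
F [-1.41 -0.25  8.44] pos [ 0.491  -0.0052  0.06  ] rot [ 1.7994e+02 -4.0000e-02  1.2670e+01] t 16.975 shift cm [-0.03  1.42 -4.  ] turn [ 0.06 -0.04 -0.03]
dark cols y [70.75 42.75] n 23 prof [155, 150, 131, 100, 76, 66, 64, 65, 65, 65, 66, 66, 65, 65, 53, 34, 21, 28, 56, 92, 117, 122, 124, 124, 124, 126, 130, 133, 135, 139, 148, 155, 155, 156, 156, 156, 156, 156, 156, 156, 156, 156, 156, 156, 156, 156, 157, 156, 156, 156, 157, 156, 156, 156, 157, 157, 157, 157, 157, 157, 157, 157, 157, 157, 157, 157, 157, 157, 157, 157, 157, 157, 157, 157, 157, 157, 157, 158, 158, 158, 158, 157, 157, 157, 157, 157, 157, 157, 157, 157, 158, 158, 158, 157, 158, 158, 158, 158, 158, 158, 158, 158, 158, 158, 158, 158, 158, 158, 158, 158, 155, 144, 121, 100, 94, 112, 143, 158, 158]
```

>>> arm_command([
  [1,0,0,-0.6,0,0,0],
  [1,0,1.3,0,0,0,0],
  [1,0,1.3,0,0,0,0],
  [1,0,0,0.4,0,0,0],
  [1,0,0,0.1,0,0,0],
  [1,0,0,0,0,0,0],
])

```text
time: 17.77
ee_pos: [0.4967, -0.0312, 0.0607]
tcp_rot: [179.9, -0.0, 12.6]
wrist_force: [-0.9, -4.9, 6.0]
opening: -0.0002
```

>>> arm_command([
  [1,0,-0.15,0,0,0,0],
  [1,0,-0.15,0,0,0,0],
  [1,0,-0.15,0,0,0,0],
  [1,0,0,0,0,0,0],
])

```text
time: 18.27
ee_pos: [0.4957, -0.0264, 0.0611]
tcp_rot: [179.9, -0.0, 12.7]
wrist_force: [-1.8, -3.9, 8.6]
opening: -0.0001
```

>>> arm_command([
  [1,0,-0.15,0,0,0,0],
  [1,0,-0.15,0,0,0,0],
  [1,0,-0.15,0.01,0,0,0],
  [1,0,0,0,0,0,0],
])

```text
time: 18.77
ee_pos: [0.4948, -0.022, 0.0612]
tcp_rot: [179.9, -0.1, 12.7]
wrist_force: [-3.1, -3.7, 11.6]
opening: 0.0
```

```bash
python3 - <<'E'
from h import *
delta([.4938,-.0191,.1],12.7)
tip('w6')
E
```

```text
F [-3.1  -3.75 11.62] pos [ 0.4948 -0.022   0.0612] rot [ 1.799e+02 -6.000e-02  1.265e+01] t 18.775 shift cm [-0.03 -0.3  -3.88] turn [ 0.1  -0.06 -0.05]
dark cols y [76.25 41.75] n 24 prof [161, 161, 153, 126, 93, 72, 65, 64, 65, 65, 65, 66, 66, 66, 62, 48, 29, 17, 15, 32, 72, 124, 155, 162, 157, 149, 148, 151, 152, 153, 153, 155, 158, 162, 163, 163, 163, 163, 163, 163, 163, 163, 163, 163, 163, 163, 164, 164, 164, 163, 163, 163, 164, 164, 164, 164, 164, 164, 164, 164, 164, 164, 164, 164, 164, 164, 164, 164, 164, 165, 164, 165, 164, 164, 164, 165, 165, 165, 165, 165, 165, 165, 165, 165, 165, 165, 165, 165, 165, 165, 165, 166, 165, 165, 166, 165, 166, 166, 166, 166, 166, 166, 166, 166, 166, 166, 166, 166, 166, 166, 166, 166, 166, 166, 166, 166, 167, 167, 167, 167, 167, 167, 167, 167, 166, 166, 167, 167, 167, 167, 167, 167, 167, 167, 167, 169, 157, 131, 104, 95, 104, 131, 157, 167, 167]
```

>>> arm_command([
  [1,0,-0.15,-0.02,0,0,0],
  [1,0,-0.15,0,0,0,0],
  [1,0,-0.15,0.01,0,0,0],
  [1,0,-0.15,0,0,0,0],
  [1,0,0,0,0,0,0],
])

```text
time: 19.45
ee_pos: [0.4936, -0.0162, 0.0614]
tcp_rot: [179.9, -0.1, 12.7]
wrist_force: [-2.7, -4.0, 11.2]
opening: -0.0002
```

>>> arm_command([
  [1,0,0,-0.3,0,0,0],
  [1,0,0,-2,0,0,0],
  [1,0,-2.5,-3,0,0,0],
  [1,1.5,-5,-1,0,0,0],
  [1,1.5,0,0,0,0,0],
  [1,0,0,0,0,0,0],
  [1,0,0,0,0,0,0],
])

```text
time: 20.32
ee_pos: [0.5054, 0.0633, 0.1224]
tcp_rot: [180.0, 0.1, 12.6]
wrist_force: [-0.2, -0.6, 0.2]
opening: -0.0002
```

```bash
python3 - <<'E'
from h import *
delta([.4938,-.0191,.1],12.7)
c=snap('wrist','w7')
print(proj(c,W+ex*.104+ey*.079+[0,0,.093]))
X,Y=np.meshgrid(np.arange(122,97,-.1),np.arange(92,66,-.1),indexing='ij')
P=W+X[...,None]/1000*ex+Y[...,None]/1000*ey; P[...,2]=.093
q=(P-c['origin'])@R(c)
u=(c['cx']-c['fx']*q[...,0]/q[...,2]).astype('f4'); v=(c['cy']+c['fy']*q[...,1]/q[...,2]).astype('f4')
g=cv2.remap(c['color'],u,v,cv2.INTER_CUBIC,borderValue=(255,255,255))
cv2.imwrite('pics/w7r.png',cv2.resize(g[:,:,::-1],None,fx=2.3,fy=2.3))
E
```

```text
F [-0.22 -0.58  0.22] pos [0.5054 0.0633 0.1224] rot [1.7999e+02 1.2000e-01 1.2620e+01] t 20.325 shift cm [-2.92  7.79  2.24] turn [ 0.01  0.12 -0.08]
(np.float64(249.41185942197018), np.float64(97.42595291148079))
```

View pics/w7r.png

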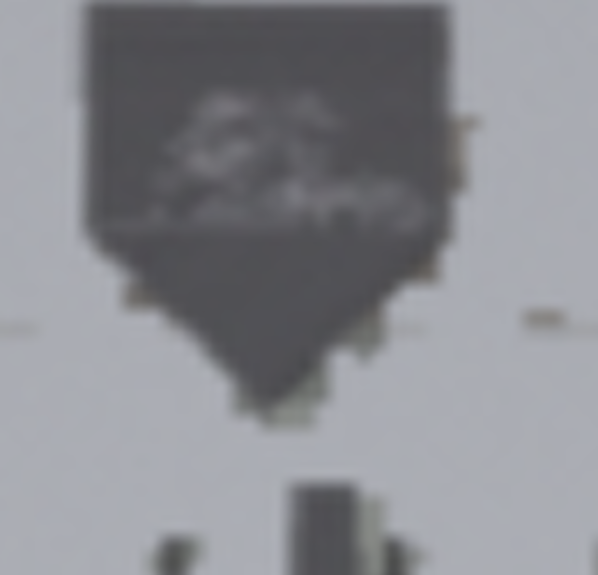

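>>> arm_command([
  [1,-1.5,3,0,0,0,0],
  [1,-1.42,5.3,0,0,0,0],
  [1,0,0,3,0,0,0],
  [1,0,0,2.5,0,0,0],
  [1,0,0,0,0,0,0],
  [1,0,0,0,0,0,0],
  [1,0,0,0.3,0,0,0],
  [1,0,0,0,0,0,0],
])

```text
time: 21.38
ee_pos: [0.4958, -0.0232, 0.0656]
tcp_rot: [180.0, -0.0, 12.7]
wrist_force: [0.1, 0.1, -0.3]
opening: 0.0001
```

```bash
python3 - <<'E'
from h import *
delta([.4938,-.0191,.1],12.7)
E
```

```text
F [ 0.05  0.06 -0.26] pos [ 0.4958 -0.0232  0.0656] rot [ 1.7998e+02 -2.0000e-02  1.2680e+01] t 21.375 shift cm [-0.11 -0.45 -3.44] turn [ 0.02 -0.02 -0.02]
```

>>> arm_command([
  [1,-0.1,0,0.2,0,0,0],
  [1,0,0,0.06,0,0,0],
  [1,0,0,0,0,0,0],
])

```text
time: 21.75
ee_pos: [0.4947, -0.0236, 0.0628]
tcp_rot: [180.0, 0.0, 12.7]
wrist_force: [-0.7, 0.2, 2.7]
opening: -0.0001
```

>>> arm_command([
  [1,0,0,0.07,0,0,0],
  [1,0,0,0.03,0,0,0],
  [1,0,0,0,0,0,0],
])

```text
time: 22.12
ee_pos: [0.4948, -0.0237, 0.0621]
tcp_rot: [180.0, -0.0, 12.7]
wrist_force: [-1.5, -1.0, 5.8]
opening: -0.0002
```

```bash
python3 - <<'E'
from h import *
tip('w8')
E
```

```text
dark cols y [79.5  41.75] n 29 prof [161, 157, 136, 102, 76, 66, 64, 65, 65, 65, 65, 65, 65, 64, 54, 35, 19, 11, 18, 43, 91, 136, 152, 141, 128, 124, 124, 126, 126, 128, 132, 135, 136, 138, 138, 139, 144, 154, 161, 163, 164, 163, 163, 163, 164, 164, 164, 163, 164, 164, 164, 164, 164, 164, 164, 164, 164, 164, 164, 164, 165, 164, 164, 164, 165, 165, 165, 165, 165, 165, 165, 165, 165, 165, 165, 165, 165, 165, 165, 165, 165, 165, 165, 165, 166, 166, 166, 166, 166, 166, 166, 166, 166, 166, 166, 166, 166, 166, 166, 166, 166, 167, 166, 166, 167, 167, 166, 166, 166, 166, 167, 167, 167, 167, 167, 167, 167, 167, 167, 167, 167, 167, 167, 167, 167, 167, 167, 168, 168, 168, 168, 168, 168, 167, 167, 167, 168, 168, 168, 168, 168, 168, 168, 168, 168, 168, 168, 168, 169, 169, 146, 115, 96, 100, 126, 151, 166, 168]
```

>>> arm_command([
  [1,0,-0.13,0.01,0,0,0],
  [1,0,-0.13,0,0,0,0],
  [1,0,-0.14,0,0,0,0],
  [1,0,0,0,0,0,0],
])

```text
time: 22.68
ee_pos: [0.4941, -0.0202, 0.0623]
tcp_rot: [179.9, -0.0, 12.7]
wrist_force: [-2.1, -3.1, 7.8]
opening: -0.0001
```

```bash
sed -i "s/+4\]\])/+4]][:12])/;s/m.max()+4\]\])/m.max()+4]][:12])/" h.py; python3 - <<'E'
from h import *
tip('w9')
E
```

```text
dark cols y [81.25 42.  ] n 37 prof [160, 155, 133, 100, 76, 66, 63, 64, 64, 64, 64, 65]
```

>>> arm_command([
  [1,0,-0.06,0,0,0,0],
  [1,0,-0.06,0,0,0,0],
  [1,0,0,0,0,0,0],
])

```text
time: 23.1
ee_pos: [0.4939, -0.0191, 0.0623]
tcp_rot: [179.9, -0.0, 12.6]
wrist_force: [-2.3, -3.5, 8.1]
opening: -0.0002
```

```bash
python3 - <<'E'
from h import *
tip('w10')
E
```

```text
dark cols y [82. 42.] n 31 prof [160, 160, 151, 124, 90, 71, 64, 64, 64, 65, 65, 65]
```

>>> arm_command([
  [1,0,0,-0.3,0,0,0],
  [1,0,0,-2,0,0,0],
  [1,0,-2.8,-3,0,0,0],
  [1,1.5,-5,-1,0,0,0],
  [1,1.5,0,0,0,0,0],
  [1,0,0,0,0,0,0],
  [1,0,0,0,0,0,0],
])

```text
time: 24.02
ee_pos: [0.5052, 0.0634, 0.1237]
tcp_rot: [180.0, 0.1, 12.6]
wrist_force: [0.2, 0.2, -0.2]
opening: 0.0
```

```bash
cat > m.py <<'E'
import sys
from h import *
c=snap('wrist',sys.argv[1])
X,Y=np.meshgrid(np.arange(122,97,-.1),np.arange(92,66,-.1),indexing='ij')
P=W+X[...,None]/1000*ex+Y[...,None]/1000*ey; P[...,2]=.093
q=(P-c['origin'])@R(c)
u=(c['cx']-c['fx']*q[...,0]/q[...,2]).astype('f4'); v=(c['cy']+c['fy']*q[...,1]/q[...,2]).astype('f4')
g=cv2.remap(c['color'],u,v,cv2.INTER_CUBIC,borderValue=(255,255,255))
cv2.imwrite(f'pics/{sys.argv[1]}r.png',cv2.resize(g[:,:,::-1],None,fx=2.3,fy=2.3))
def edges(r0,r1):
    k=g[r0:r1].mean((0,2)); m=np.where(k<118)[0]; return 92-.1*m.min(),92-.1*m.max(),92-.05*(m.min()+m.max())
print('tab body',edges(20,90)); print('arrow',[round(edges(r,r+5)[2],2) for r in(120,135,150,160)],'ptr',edges(216,230))
E
python3 m.py w11; python3 -c "
from h import *
delta(W+[0,0,.1],12.7)"
```

```text
tab body (np.float64(88.3), np.float64(72.5), np.float64(80.4))
arrow [np.float64(80.05), np.float64(80.25), np.float64(80.35), np.float64(80.15)] ptr (np.float64(81.5), np.float64(78.6), np.float64(80.05))
F [ 0.98 -0.6  -0.88] pos [0.5052 0.0634 0.1239] rot [1.7999e+02 9.0000e-02 1.2610e+01] t 24.075 shift cm [-2.91  7.8   2.4 ] turn [ 0.01  0.09 -0.09]
```

View pics/w11r.png

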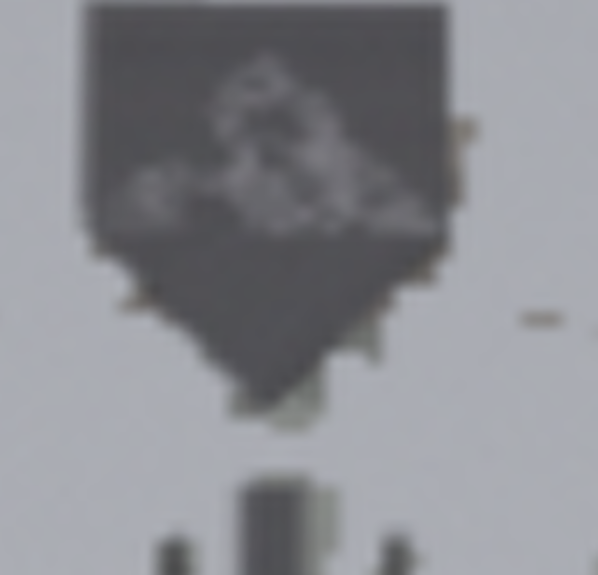

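>>> arm_command([
  [1,-1.5,3,0,0,0,0],
  [1,-1.5,5.1,0,0,0,0],
  [1,0,0,3,0,0,0],
  [1,0,0,2.5,0,0,0],
  [1,0,0,0.3,0,0,0],
  [1,0,0,0,0,0,0],
  [1,0,0,0,0,0,0],
  [1,0,0,0.2,0,0,0],
  [1,0,0,0.1,0,0,0],
  [1,0,0,0,0,0,0],
])

```text
time: 25.32
ee_pos: [0.4941, -0.0214, 0.0635]
tcp_rot: [180.0, 0.0, 12.7]
wrist_force: [0.9, 0.3, 0.6]
opening: 0.0002
```

>>> arm_command([
  [1,0,0,0.08,0,0,0],
  [1,0,0,0.08,0,0,0],
  [1,0,0,0,0,0,0],
])

```text
time: 25.7
ee_pos: [0.4944, -0.0216, 0.0625]
tcp_rot: [180.0, -0.0, 12.7]
wrist_force: [-1.6, -0.4, 6.2]
opening: 0.0003
```

```bash
python3 - <<'E'
from h import *
tip('w12')
E
```

```text
dark cols y [81.75 42.  ] n 36 prof [160, 156, 134, 100, 75, 65, 64, 64, 64, 65, 64, 64]
```

>>> arm_command([
  [1,0,-0.05,0,0,0,0],
  [1,0,-0.04,0,0,0,0],
  [1,0,0,0,0,0,0],
])

```text
time: 26.12
ee_pos: [0.4941, -0.0207, 0.0626]
tcp_rot: [180.0, -0.0, 12.7]
wrist_force: [-1.4, -0.5, 6.3]
opening: -0.0001
```

```bash
python3 - <<'E'
from h import *
tip('w13')
E
```

```text
dark cols y [82.5 42. ] n 28 prof [159, 160, 154, 131, 97, 75, 66, 64, 64, 64, 64, 65]
```

>>> arm_command([
  [1,0,0,-0.3,0,0,0],
  [1,0,0,-2,0,0,0],
  [1,0,-2.7,-3,0,0,0],
  [1,1.5,-5,-1,0,0,0],
  [1,1.5,0,0,0,0,0],
  [1,0,0,0,0,0,0],
  [1,0,0,0,0,0,0],
])

```text
time: 27.05
ee_pos: [0.5059, 0.0604, 0.1242]
tcp_rot: [180.0, 0.1, 12.6]
wrist_force: [-0.5, -0.1, 0.5]
opening: -0.0003
```

```bash
python3 m.py w14; python3 -c "
from h import *
delta(W+[0,0,.1],12.7)"
```

```text
tab body (np.float64(88.3), np.float64(72.4), np.float64(80.35))
arrow [np.float64(80.05), np.float64(79.95), np.float64(80.3), np.float64(80.05)] ptr (np.float64(81.9), np.float64(79.2), np.float64(80.55))
F [ 0.4  -0.26 -0.06] pos [0.5059 0.0603 0.1243] rot [1.7999e+02 9.0000e-02 1.2600e+01] t 27.1 shift cm [-2.9   7.48  2.44] turn [ 0.01  0.09 -0.1 ]
```

View pics/w14r.png

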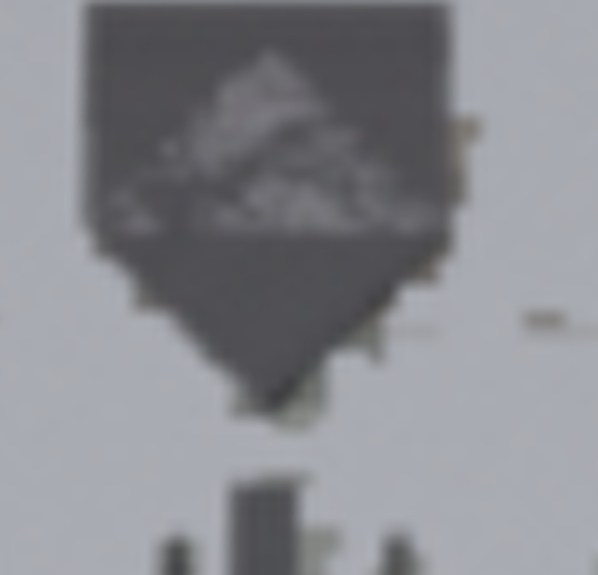

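>>> arm_command([
  [1,0,0,0,0,0,-6],
  [1,0,0,0,0,0,-6],
  [1,0,0,0,0,0,0],
  [1,-0.7,-3,0,0,0,0],
  [1,-0.8,-3.9,0,0,0,0],
  [1,0,0,1,0,0,0],
  [1,0,0,1,0,0,0],
  [1,0,0,1,0,0,0],
  [1,0,0,0,0,0,0],
  [1,0,0,0,0,0,0],
])

```text
time: 28.35
ee_pos: [0.4641, 0.1173, 0.0949]
tcp_rot: [180.0, 0.0, 24.6]
wrist_force: [-0.2, 0.1, -0.4]
opening: 0.0002
```

```bash
python3 - <<'E'
from h import *
print(bot.get_obs()['q'].round(1))
delta([.4635,.1168,.08],24.7)
c=snap('side','s4'); t=snap('top','t4')
u,v=map(int,proj(c,[.4635,.1168,.107])); a=cv2.resize(c['color'][v-40:v+30,u-35:u+55,::-1],None,fx=6,fy=6,interpolation=cv2.INTER_CUBIC)
cv2.imwrite('pics/s4b.png',a); print(u,v)
E
```

```text
[ 14.2  -5.5 -12.1  83.4  -0.  169.6]
F [-0.17  0.13 -0.45] pos [0.4641 0.1173 0.0949] rot [1.800e+02 3.000e-02 2.462e+01] t 28.35 shift cm [-0.07  0.02  1.49] turn [ 0.    0.03 -0.08]
196 190
```

View pics/s4b.png

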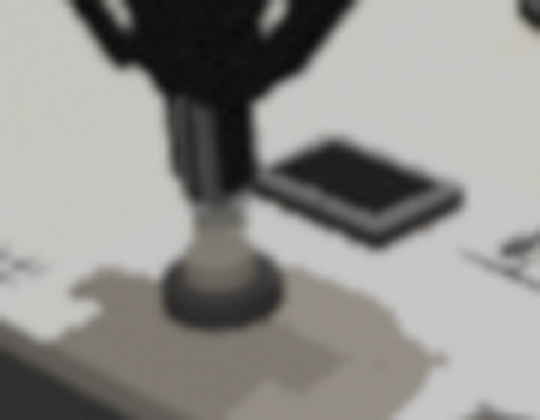

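```bash
python3 - <<'E'
from h import *
k=np.array([.4635,.1168,0])
c=load('w1'); p=onz(c,38/1.5625,215/1.5625,.085)-k; print(p@ex,p@ey)
c=load('top0'); 
for z in(.085,.13):
  p=onz(c,180+75/5,140+365/5,z)-k; print(z,p@ex,p@ey)
E
```

```text
0.03831432889773653 0.048657294324860524
0.085 0.03657682300637814 0.04645749224816523
0.13 0.03043355865039643 0.04052101268433276
```

>>> arm_command([
  [1,-0.05,0,0.8,0,0,0],
  [1,0,0,0.7,0,0,0],
  [1,0,0,0,0,0,0],
  [1,0,0,0,0,0,0],
])

```text
time: 28.95
ee_pos: [0.4634, 0.1175, 0.0799]
tcp_rot: [180.0, 0.0, 24.7]
wrist_force: [-0.2, -0.1, 0.6]
opening: 0.0001
```

>>> arm_command([
  [1,0,0,0.2,0,0,0],
  [1,0,0,0.2,0,0,0],
  [1,0,0,0.1,0,0,0],
  [1,0,0,0,0,0,0],
])

```text
time: 29.45
ee_pos: [0.4635, 0.1175, 0.075]
tcp_rot: [180.0, 0.0, 24.7]
wrist_force: [0.5, 0.0, 2.3]
opening: -0.0006
```

>>> arm_command([
  [1,0,0,0.15,0,0,0],
  [1,0,0,0.15,0,0,0],
  [1,0,0,0,0,0,0],
])

```text
time: 29.82
ee_pos: [0.4636, 0.1175, 0.0719]
tcp_rot: [180.0, 0.0, 24.7]
wrist_force: [-0.3, -0.5, 3.9]
opening: -0.0003
```

>>> arm_command([
  [1,0,0,0.15,0,0,0],
  [1,0,0,0,0,0,0],
])

```text
time: 30.08
ee_pos: [0.4636, 0.1175, 0.0707]
tcp_rot: [180.0, -0.0, 24.7]
wrist_force: [0.1, -0.3, 7.1]
opening: -0.0003
```

>>> arm_command([
  [1,0,0,0.05,0,0,0],
  [1,0,0,0,0,0,0],
  [1,0,0,0,0,0,0],
])

```text
time: 30.45
ee_pos: [0.4636, 0.1175, 0.0707]
tcp_rot: [180.0, -0.0, 24.7]
wrist_force: [-1.4, -0.8, 10.0]
opening: -0.0001
```

>>> arm_command([
  [1,0,0,-0.5,0,0,0],
  [1,0,0,-1.5,0,0,0],
  [1,0,0,-3.5,0,0,0],
  [1,0.8,3.9,0,0,0,0],
  [1,0.7,3,0,0,0,0],
  [1,0,0,0,0,0,6],
  [1,0,0,0,0,0,6],
  [1,0,0,0,0,0,0],
  [1,0,0,0,0,0,0],
])

```text
time: 31.58
ee_pos: [0.5058, 0.061, 0.125]
tcp_rot: [180.0, 0.0, 12.8]
wrist_force: [-0.3, 0.6, -0.3]
opening: 0.0002
```

```bash
python3 m.py w15; python3 - <<'E'
from h import *
a=load('top0')['color'].astype(int); b=snap('top','t5'); d=np.abs(b['color'].astype(int)-a).max(2)
# vial & cuvette patches, and key
for n,(x,y) in dict(vial=(195,213),cuv=(323,218),plate=(152,234),mol=(360,193),key=(217,225)).items(): print(n,d[y-7:y+8,x-7:x+8].mean().round(1))
E
```

```text
tab body (np.float64(88.2), np.float64(72.5), np.float64(80.35))
arrow [np.float64(79.6), np.float64(79.9), np.float64(79.65), np.float64(79.95)] ptr (np.float64(81.9), np.float64(79.1), np.float64(80.5))
vial 25.5
cuv 2.2
plate 2.0
mol 2.1
key 29.9
```

```bash
python3 - <<'E'
from h import *
c=snap('side','s6'); a=load('side0')['color'][150:300,130:390]; b=c['color'][150:300,130:390]
cv2.imwrite('pics/s6b.png',cv2.resize(np.vstack([a,b])[:,:,::-1],None,fx=2,fy=2))
E
python3 - <<'E'
from h import *
a,b=load('side0')['color'].astype(int),load('s6')['color'].astype(int)
d=np.abs(a-b).max(2)
for n,(x0,x1,y0,y1) in dict(vialcap=(191,203,167,177),vial=(191,203,177,188),key=(187,210,190,206),cuv=(272,288,225,258)).items(): print(n,d[y0:y1,x0:x1].mean().round(1),d[y0:y1,x0:x1].max())
print(bot.get_obs()['wrist_force'].round(1)); print(bot.job_done())
E
```

```text
vialcap 13.1 15
vial 13.3 15
key 11.6 67
cuv 12.5 16
[ 0.1 -0.5 -0.1]
the job is handed in; nothing more can be done
None
```

I rolled the wheel in four touches until the pointer met the pointed tab. Then, with the wheel let go, I pressed the read key once, let it come up, and handed the job in at about 32 s.

**Pointer:** The last wrist-camera view, after the key press, put the pointer at 80.5 mm and the tab's centre at 80.35 mm, about 0.15 mm apart. The two views disagree on direction by only a few tenths. Before the press it measured 0.2 mm off by edge fitting and 0.13 mm by eye.

**Forces:** The highest reading on the wheel was 11.6 N and on the key 10 N. The key stopped moving at about 0.071 m TCP height while the force rose from 7 to 10 N, which I took as fully down. Forces were read only at the end of each move.

**Other things:**
- **Side view:** Start and end pictures of the vial and cuvette differ only by an even brightness change of about 13 levels, so both look unmoved.
- **Top view:** The cuvette, microplate and molecule model match the start picture. The vial and key patches did not match there; I think the arm's shadow or cover caused that.
- **Key after release:** I did not look at the key itself after letting go. Its side-view patch shows some local change that I did not explain.

**What disagreed:** The fingertips stood about 33 mm higher than the stated TCP. I found contact heights from the camera and force instead. My last comparison picture could not be viewed because the 12-picture limit was reached, so I checked it numerically.

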